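# Seat the piezo sounder in the test jig

## Task

On the brown jig plate lie two aluminium discs of the same size: the solid one is an alarm sounder, the other is a spacer ring with a wide bore. Slide the solid sounder across the plate, without lifting it off, until it drops into the larger of the two round pockets and lies flat on the pocket's floor, then let go. Leave the spacer ring and the small steel coin cell where they are.

Things in the scene. Friction and masses are not known exactly. Their poses are not given: they have to be found in the camera images.
- sounder_mid (a point): The sounder: a solid flat aluminium disc, 40 mm in diameter, 12 mm thick, 45 g or so, with only a small black dot (8 mm) in the middle of its top; loose, lying flat on the jig plate. The point is its centre, 6 mm above its underside; z is its axis, up.
- pocket (a point): The larger round pocket in the fixed brown jig plate (220 x 320 mm; flat top 19 mm above the table): 56 mm wide, 8 mm deep, flat floor, 2 mm chamfer; the seated sounder stands 4 mm proud. The point: centre of its mouth, level with the plate top; x along the plate's short side away from the robot, y along the long side, z up. Plate middle at (-45, -45) mm from it; the 28 mm small pocket at (5, -110) mm.
- spacer_mid (a point): The spacer ring: aluminium, 40 mm outside diameter, 25 mm bore, 12 mm thick, loose on the plate; to be left alone. It and the sounder start near the two ends of the plate's robot side, either one at either end. The point is its centre, 6 mm above its underside; z is its axis.
- cell_mid (a point): A steel coin cell, 24 mm in diameter, 8 mm thick, loose on the plate near the middle of its robot side; to be left alone. The point is its centre, 4 mm above its underside; z is its axis.
Mind the look-alikes: they are no part of the job. What is shaped like the part that bears sounder_mid but blue, green or turquoise is not meant.

How it is judged:
By the outcome, as a careful person would: the job done as asked, in the order asked, and still so for the second after the job is handed in, with the robot touching nothing.
It also fails if it takes over 40 s, if anything falls off the work surface, if the arm or the gripper's body presses on something with over 40 N, if the wrist force passes 120 N, or if a joint passes its speed limit or range.

## Robot

A 6-joint arm with a two-finger parallel gripper is mounted at the origin on the work surface. World frame = base frame: x ahead of the robot, y to its left, z up, the work surface at z = 0. Lengths are in m, angles in rad, forces in N, time in s.
With the tool pointing down it reaches from about 0.225 to 0.875 m from the base axis. Payload 3.4 kg.
Tool frame: the origin (TCP) lies at the very end of the fingers, on their centre line; the grasp point (between the pads) lies 19 mm behind it (manip.grasp_offset is the distance from the TCP to the grasp point, in m); x points along the fingers, y is the direction in which the jaws open and shut, and the axes are right-handed (so a half turn about x gives the same grasp; the last joint's range is limited). The gripper opens to 85 mm and grips with 20 to 120 N. Pads are 22 mm wide; open, the fingers measure 114 mm over their backs; the gripper's body (76 mm by 85 mm) begins 54 mm behind the grasp point. The pads swing forward as they close: fully open they stand 13 mm farther back than shut.
Start: joints at [1.138, 0.276, 1.505, -0, 1.361, -0.121], TCP at [0.176, 0.547, 0.231] pointing down, gripper open.
Joint ranges: [-2.89, 2.89], [-0.75, 2.08], [0.22, 2.7], [-1.18, 4.32], [0.11, 2.71], [-2.7, 2.7]. Speed limits (rad/s): [2.57, 2.57, 3.14, 3.14, 3.14, 3.14].

## Interface

Orientations are given as a unit quaternion [w, x, y, z].
In Python, from rig import manip gives the robot as it stands.
- The arm moves only by the tool step_arm, never from a script. Its argument "increments" is a list of rows, each an object with "grip": the opening, from 0 (shut) to 1 (fully open); "delta_pos": the shift along the world's x, y, z in m, a list of three; "twist": the turn about the world's z in degrees. A call has 1 to 10 rows; each row shifts and turns the commanded pose from where the row before left it; what a row does not reach is not made up. A row lasts 1/12 s, in which the tool goes at most 41.7 mm and 7.16 degrees, less where a joint would pass 70% of its speed; a pose out of reach is approached as far as the arm can. A call with a gripper value outside its range is refused whole. The fingers move at their own pace and stop on an object; "force" is the grip in N (left out, the last holds). Time passes only in rows, so rows that do not move let the fingers close. It gives the time, the measured TCP pose, the force and the opening at its end, in the units of the state.
- manip.get_state(): the state, without advancing time (a new reading comes with each control period).
- manip.get_image(name): name is "scene" or "top"; returns a dict with "img" (400x640x3 uint8, red, green, blue), "fx", "fy", "cx", "cy" (pixels), "rvec" (rotation vector, rad) and "tvec" (3), from world to camera coordinates, as OpenCV has them. Camera axes: x right, y down, z forward; pixel columns grow to the right and rows downward; lengths in m; the calibration is good to about 2 mm. A picture is of the moment at which its call begins. There is no depth.
- manip.sign_off(): hands the job in, once; it reports no verdict.
The state is a dict: "clock": time; "qpos": joint angles; "qd": joint speeds; "effort": joint torques, N m; "position": TCP position; "ee_rot": TCP orientation; "contact_force": force on the tool from outside, world axes, zero at the start; "moment": the same for the moment, N m; "width": finger opening in m.
Only numpy, scipy, OpenCV 4.12 (cv2) and the standard library are available. Lean on these libraries where they do the work, as an engineer would, in place of code of your own. Each camera call takes 0.05 s, during which the arm holds its last target. There are 200 camera calls.

## Working session

There is one attempt and no reset: what is moved stays moved. The work goes in short steps, Python scripts to look and compute and a tool call to move; the robot and the scene stay as the last step left them, time stands still between calls to the robot, and variables do not carry over. Pictures are saved under pics/ and viewed, about 8 in all and at most 12, crops included, and the job is handed in when it is done.

Besides the shell and the picture viewer there is one more tool, called as name([rows], argument=value, ...), one row to a line, values as JSON. step_arm: Moves the arm, as the interface text tells. Its arguments: {"type":"object","properties":{"increments":{"type":"array"},"force":{"type":"number"}},"required":["increments"]}

```bash
mkdir -p pics; cat > h.py <<'E'
import cv2,numpy as np
from rig import manip
def grab(n,f=None):
    d=manip.get_image(n)
    if f: cv2.imwrite('pics/'+f,d['img'][:,:,::-1])
    return d
def ray(d,u,v,z):
    R=cv2.Rodrigues(np.array(d['rvec'],float))[0];t=np.array(d['tvec'],float).ravel()
    c=-R.T@t; r=R.T@np.array([(u-d['cx'])/d['fx'],(v-d['cy'])/d['fy'],1.])
    return c+r*(z-c[2])/r[2]
def proj(d,p):
    K=np.array([[d['fx'],0,d['cx']],[0,d['fy'],d['cy']],[0,0,1]])
    return cv2.projectPoints(np.array(p,float).reshape(-1,1,3),np.array(d['rvec'],float),np.array(d['tvec'],float),K,None)[0].reshape(-1,2)
E
python3 - <<'E'
from h import *
a=grab('top','top1.png');b=grab('scene','scene1.png')
s=manip.get_state();print(s)
for d in(a,b):
    R=cv2.Rodrigues(np.array(d['rvec'],float))[0];print(-R.T@np.array(d['tvec']).ravel(),d['fx'],d['cx'],d['cy'])
E
```

```text
{'clock': 0.1, 'qpos': array([ 1.13798934e+00,  2.76527155e-01,  1.50596556e+00,  3.74207223e-05,
        1.36072552e+00, -1.21005155e-01]), 'qd': array([ 0.00082177, -0.0006295 , -0.00135747,  0.00030641, -0.00090737,
       -0.00084116]), 'effort': array([ 2.39294910e-03, -4.17696404e+01, -2.46405673e+01,  2.90122853e-05,
        5.64188478e-03,  2.51380254e-05]), 'position': array([0.17619697, 0.54685808, 0.23054517]), 'ee_rot': array([ 0.6983608 ,  0.10924598,  0.69869993, -0.11034458]), 'contact_force': array([-0.34750411,  0.08114056, -0.60475136]), 'moment': array([-0.05198776, -0.01137519, -0.03411519]), 'width': 0.08530722061803205}
[0.15841377 0.1315033  1.18549374] 503.3711143476096 318.7305083386001 204.85676088958206
[ 0.84863904 -0.24956615  0.55037644] 394.9881989100185 319.61662286685134 196.3765294052526
```

View pics/top1.png

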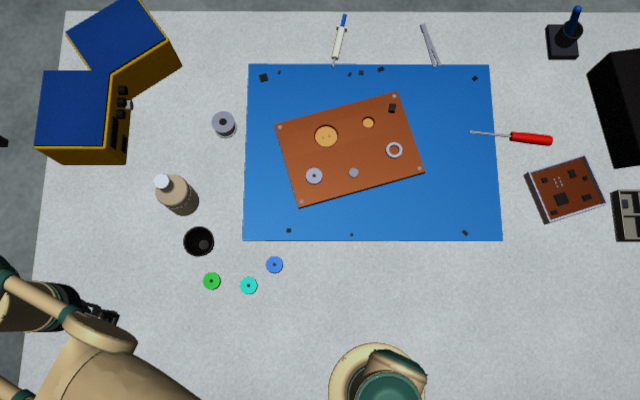

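View pics/scene1.png

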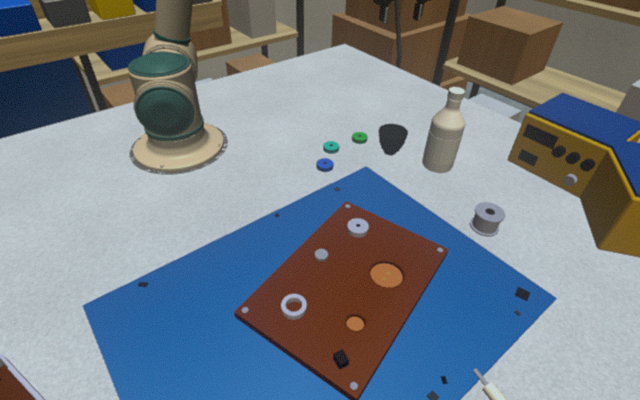

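The top view shows two disc candidates on the plate: (314,176), solid with a dark dot, and (394,150), with a wide open bore. The first fits the sounder. The coin cell is at (353,173), the large pocket at (326,136) and the small one at (368,122). The blue, green and turquoise discs lie off the plate, and there is a black chip at (391,108) on the plate. Next I'll measure these and confirm in an enlarged crop.

```bash
cat > meas.py <<'E'
from h import *
def blob(d,seed,kind,win=22):
    im=d['img'].astype(int);h=cv2.cvtColor(d['img'],cv2.COLOR_RGB2HSV)
    if kind=='grey': m=(h[...,1]<70)&(h[...,2]>90)
    else: m=(h[...,2]>150)&(h[...,1]>90)&(h[...,0]<25)
    m=m.astype(np.uint8);x,y=seed
    k=np.zeros_like(m);k[y-win:y+win,x-win:x+win]=1;m*=k
    cs=cv2.findContours(m,cv2.RETR_EXTERNAL,cv2.CHAIN_APPROX_NONE)[0]
    c=max(cs,key=cv2.contourArea);c=cv2.convexHull(c)
    return c.reshape(-1,2)
def meas(d,seed,kind,z,win=22):
    c=blob(d,seed,kind,win);P=np.array([ray(d,u,v,z)[:2] for u,v in c])
    (x,y),r=cv2.minEnclosingCircle((P*1000).astype(np.float32));e=cv2.fitEllipse((P*1000).astype(np.float32))
    return np.round([x,y,2*r],1),np.round(e[0],1),np.round(e[1],1)
E
python3 - <<'E'
from meas import *
a=grab('top');b=grab('scene')
for n,sa,sb,k,z,w in[('sounder',(314,176),(358,228),'grey',.031,14),('ring',(394,150),(293,306),'grey',.031,18),('cell',(353,173),(321,255),'grey',.027,12),('pocket',(326,136),(386,274),'o',.011,22),('small',(368,122),(355,324),'o',.011,15)]:
    print(n,'top',*meas(a,sa,k,z,w),'scene',*meas(b,sb,k,z,w))
# plate corners in top via brown mask
h=cv2.cvtColor(a['img'],cv2.COLOR_RGB2HSV)
m=((h[...,0]<15)&(h[...,1]>120)).astype(np.uint8);m[:, :260]=0;m[:,440:]=0;m[:80]=0;m[215:]=0
c=max(cv2.findContours(m,0,1)[0],key=cv2.contourArea)
P=np.array([ray(a,*q,.019)[:2] for q in c.reshape(-1,2)])*1000
print('plate',cv2.minAreaRect(P.astype(np.float32)))
cr=cv2.resize(a['img'][85:215,265:435],None,fx=4,fy=4,interpolation=2)
cv2.imwrite('pics/crop1.png',cr[:,:,::-1])
E
```

```text
sounder top [490.7 140.8  40.7] [490.7 140.7] [39.2 40.6] scene [496.9 136.2  51.2] [495.1 135.8] [40.8 52.4]
ring top [556.2 -52.3  40.5] [556.4 -52.5] [39.3 40.2] scene [560.9 -56.4  46.3] [560.5 -56.6] [40.5 46.3]
cell top [500.1  46.5  23.6] [500.3  46.3] [21.6 23.7] scene [503.4  42.6  28.7] [503.5  42.6] [24.5 28.9]
pocket top [597.1 111.8  54.4] [597.3 112. ] [53.3 53.8] scene [596.6 110.6  52.8] [596.3 111. ] [48.2 52.6]
small top [633.    7.8  25.4] [632.9   7.7] [24.6 24.7] scene [632.1   7.1  24.9] [632.4   6.6] [22.  24.6]
plate ((564.3003540039062, 55.245513916015625), (219.40122985839844, 317.5387268066406), 16.322370529174805)
```

View pics/crop1.png

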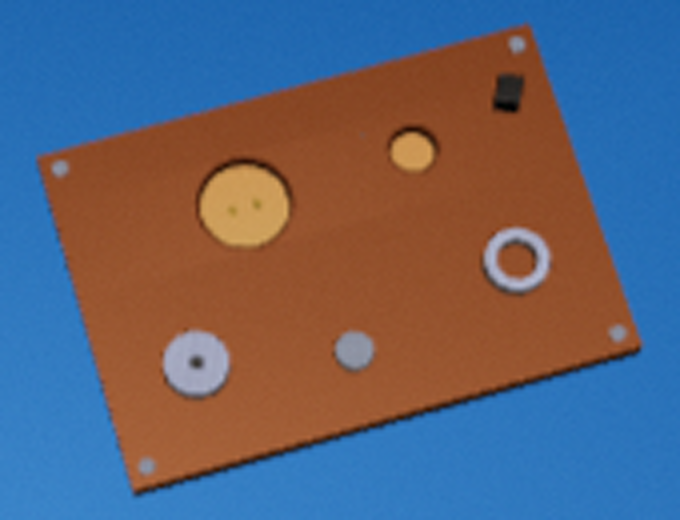

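The crop confirms it: the solid disc with the small dot, crop (196,363) = image (314,176), is the sounder. The other, crop (516,260), is the ring.

The geometry agrees with the given offsets: plate yaw is 16.3° and the small pocket's offset matches to 0.5 mm.
- Sounder: (490.7, 140.8) mm
- Pocket: (597, 112) mm

The jaw axis is already nearly perpendicular to the slide direction, so no turn is needed.

step_arm([
  {"grip":0.65,"delta_pos":[0.024,-0.031,0],"twist":0},
  {"grip":0.65,"delta_pos":[0.024,-0.031,0],"twist":0},
  {"grip":0.65,"delta_pos":[0.024,-0.031,0],"twist":0},
  {"grip":0.65,"delta_pos":[0.024,-0.031,0],"twist":0},
  {"grip":0.65,"delta_pos":[0.024,-0.031,0],"twist":0},
  {"grip":0.65,"delta_pos":[0.024,-0.031,0],"twist":0},
  {"grip":0.65,"delta_pos":[0.024,-0.031,0],"twist":0},
  {"grip":0.65,"delta_pos":[0.024,-0.031,0],"twist":0},
  {"grip":0.65,"delta_pos":[0.024,-0.031,0],"twist":0},
  {"grip":0.65,"delta_pos":[0.024,-0.031,0],"twist":0},
], force=20)

```text
clock: 1.03
position: [0.4171, 0.2356, 0.2314]
ee_rot: [0.699, 0.11, 0.698, -0.11]
contact_force: [-0.3, 1.7, -0.1]
width: 0.0551
```

step_arm([
  {"grip":0.65,"delta_pos":[0.024,-0.031,0],"twist":0},
  {"grip":0.65,"delta_pos":[0.024,-0.031,-0.01],"twist":0},
  {"grip":0.65,"delta_pos":[0.024,-0.031,-0.02],"twist":0},
  {"grip":0.65,"delta_pos":[0.002,-0.003,-0.03],"twist":0},
  {"grip":0.65,"delta_pos":[0,0,-0.03],"twist":0},
  {"grip":0.65,"delta_pos":[0,0,-0.03],"twist":0},
  {"grip":0.65,"delta_pos":[0,0,-0.03],"twist":0},
  {"grip":0.65,"delta_pos":[0,0,0],"twist":0},
  {"grip":0.65,"delta_pos":[0,0,0],"twist":0},
  {"grip":0.65,"delta_pos":[0,0,0],"twist":0},
])

```text
clock: 1.87
position: [0.4903, 0.1432, 0.0836]
ee_rot: [0.699, 0.11, 0.698, -0.109]
contact_force: [0.3, 0.3, -0.3]
width: 0.0555
```

step_arm([
  {"grip":0.65,"delta_pos":[0.001,-0.002,-0.02],"twist":0},
  {"grip":0.65,"delta_pos":[0,0,-0.02],"twist":0},
  {"grip":0.65,"delta_pos":[0,0,0],"twist":0},
  {"grip":0.65,"delta_pos":[0,0,0],"twist":0},
])

```text
clock: 2.2
position: [0.4908, 0.1412, 0.0437]
ee_rot: [0.699, 0.11, 0.698, -0.11]
contact_force: [0.4, -0.2, 0.3]
width: 0.0554
```

```bash
python3 - <<'E'
from h import *
b=grab('scene');print(manip.get_state()['position'])
cv2.imwrite('pics/s2.png',cv2.resize(b['img'][150:330,240:460],None,fx=3,fy=3,interpolation=2)[:,:,::-1])
E
```

```text
[0.49146599 0.14130743 0.04416801]
```

View pics/s2.png

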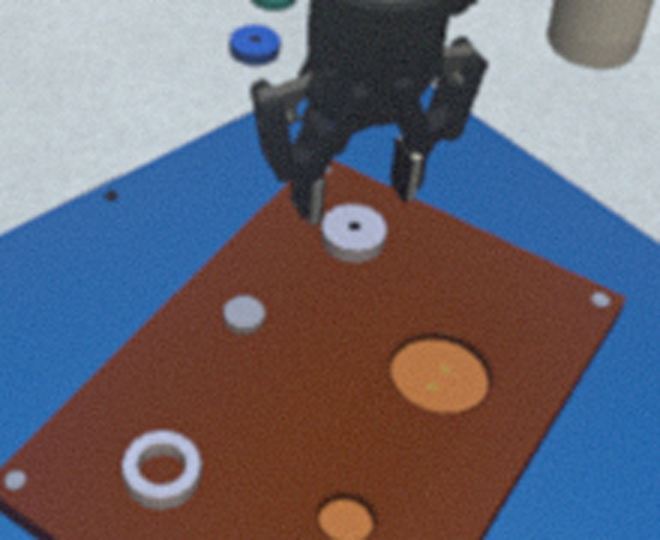

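The crop shows the open fingertips at (315,220) and (410,195), above and on either side of the sounder at (354,230). Ring, cell and pocket are unobstructed. I'll go down and close.

step_arm([
  {"grip":0.65,"delta_pos":[0,0,-0.012],"twist":0},
  {"grip":0.65,"delta_pos":[0,0,-0.006],"twist":0},
  {"grip":0.65,"delta_pos":[0,0,-0.004],"twist":0},
  {"grip":0.65,"delta_pos":[0,0,0],"twist":0},
  {"grip":0.65,"delta_pos":[0,0,0],"twist":0},
  {"grip":0.65,"delta_pos":[0,0,0],"twist":0},
])

```text
clock: 2.75
position: [0.4906, 0.1411, 0.0209]
ee_rot: [0.699, 0.11, 0.698, -0.11]
contact_force: [0.2, 0.3, -0.1]
width: 0.0553
```

step_arm([
  {"grip":0.55,"delta_pos":[0,0,0],"twist":0},
  {"grip":0.5,"delta_pos":[0,0,0],"twist":0},
  {"grip":0.45,"delta_pos":[0,0,0],"twist":0},
  {"grip":0.42,"delta_pos":[0,0,0],"twist":0},
  {"grip":0.42,"delta_pos":[0,0,0],"twist":0},
  {"grip":0.42,"delta_pos":[0,0,0],"twist":0},
  {"grip":0.42,"delta_pos":[0,0,0],"twist":0},
  {"grip":0.42,"delta_pos":[0,0,0],"twist":0},
], force=20)

```text
clock: 3.42
position: [0.4904, 0.141, 0.0208]
ee_rot: [0.699, 0.11, 0.698, -0.11]
contact_force: [-1.8, -0.3, 5.8]
width: 0.0387
```

The jaws hold it at 38.7 mm. The upward 5.8 N is light pressure onto the plate. Now I'll slide it to the pocket.

step_arm([
  {"grip":0.42,"delta_pos":[0.004,-0.001,0],"twist":0},
  {"grip":0.42,"delta_pos":[0.008,-0.002,0],"twist":0},
  {"grip":0.42,"delta_pos":[0.008,-0.002,0],"twist":0},
  {"grip":0.42,"delta_pos":[0.008,-0.002,0],"twist":0},
  {"grip":0.42,"delta_pos":[0.008,-0.003,0],"twist":0},
  {"grip":0.42,"delta_pos":[0.008,-0.002,0],"twist":0},
  {"grip":0.42,"delta_pos":[0.008,-0.002,0],"twist":0},
  {"grip":0.42,"delta_pos":[0,0,0],"twist":0},
  {"grip":0.42,"delta_pos":[0,0,0],"twist":0},
])

```text
clock: 4.17
position: [0.5423, 0.1269, 0.0208]
ee_rot: [0.699, 0.11, 0.699, -0.11]
contact_force: [-1.6, -0.9, 5.9]
width: 0.0386
```

```bash
python3 - <<'E'
from h import *
b=grab('scene');s=manip.get_state();print(s['position'],s['width'],s['contact_force'])
cv2.imwrite('pics/s3.png',cv2.resize(b['img'][150:330,240:460],None,fx=3,fy=3,interpolation=2)[:,:,::-1])
E
```

```text
[0.54227368 0.1269464  0.02083942] 0.038860609894805914 [-0.69521156 -0.59221781  6.16351114]
```

View pics/s3.png

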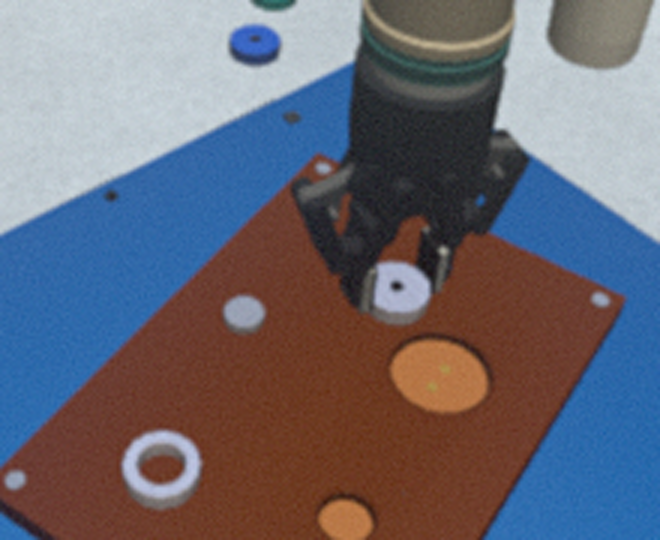

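The sounder has slid with the gripper and still lies flat on the plate, dot at crop (397,286). Cell and ring have not moved. I'll work out the remaining distance from the dot.

```bash
python3 - <<'E'
from h import *
b=grab('scene')
g=cv2.cvtColor(b['img'],cv2.COLOR_RGB2GRAY)
w=g[238:253,363:382].astype(float)
wt=np.clip(110-w,0,None)
yy,xx=np.mgrid[238:253,363:382]
m=(np.hypot(xx-372.3,yy-245.3)<5);wt*=m
u,v=(xx*wt).sum()/wt.sum(),(yy*wt).sum()/wt.sum()
print(u,v,ray(b,u,v,.031))
E
```

```text
371.8194842406877 244.87106017191977 [0.5442379 0.1251789 0.031    ]
```

step_arm([
  {"grip":0.42,"delta_pos":[0.004,-0.001,0],"twist":0},
  {"grip":0.42,"delta_pos":[0.008,-0.002,0],"twist":0},
  {"grip":0.42,"delta_pos":[0.008,-0.002,0],"twist":0},
  {"grip":0.42,"delta_pos":[0.008,-0.003,0],"twist":0},
  {"grip":0.42,"delta_pos":[0.008,-0.002,0],"twist":0},
  {"grip":0.42,"delta_pos":[0.008,-0.002,0],"twist":0},
  {"grip":0.42,"delta_pos":[0.008,-0.002,0],"twist":0},
  {"grip":0.42,"delta_pos":[0.001,0,0],"twist":0},
  {"grip":0.42,"delta_pos":[0,0,0],"twist":0},
  {"grip":0.42,"delta_pos":[0,0,0],"twist":0},
])

```text
clock: 5.1
position: [0.5947, 0.1129, 0.0199]
ee_rot: [0.698, 0.11, 0.699, -0.11]
contact_force: [-0.2, 0.6, 0.0]
width: 0.0391
```

```bash
python3 - <<'E'
from h import *
b=grab('scene');s=manip.get_state();print(s['position'],s['width'],s['contact_force'])
cv2.imwrite('pics/s4.png',cv2.resize(b['img'][180:330,300:480],None,fx=4,fy=4,interpolation=2)[:,:,::-1])
E
```

```text
[0.59453134 0.11295485 0.01990915] 0.03905751129599059 [-0.10968505 -0.07064976 -1.20422887]
```

View pics/s4.png

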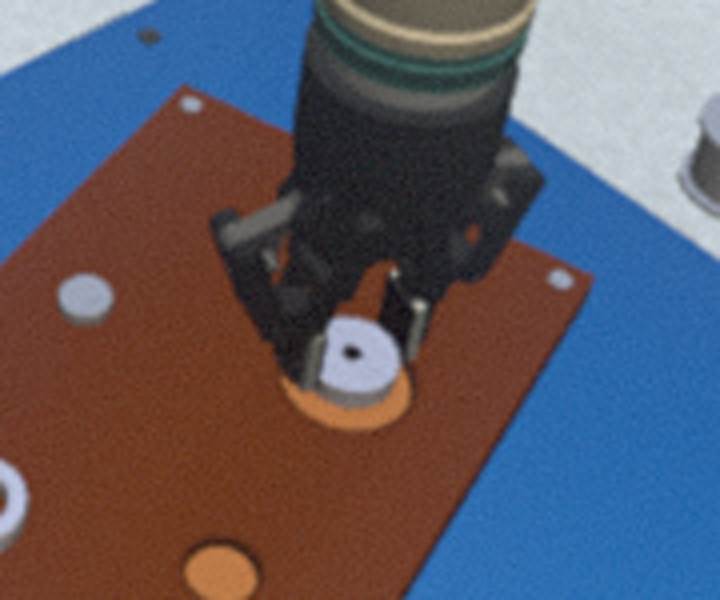

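The force has dropped to zero: the sounder now hangs in the jaws over the pocket, level with the plate, dot at crop (352,352). I'll lower it slightly, then release.

step_arm([
  {"grip":0.42,"delta_pos":[0.001,0,-0.001],"twist":0},
  {"grip":0.42,"delta_pos":[0,0,-0.001],"twist":0},
  {"grip":0.42,"delta_pos":[0,0,0],"twist":0},
  {"grip":0.55,"delta_pos":[0,0,0],"twist":0},
  {"grip":0.65,"delta_pos":[0,0,0],"twist":0},
  {"grip":0.65,"delta_pos":[0,0,0],"twist":0},
  {"grip":0.65,"delta_pos":[0,0,0],"twist":0},
  {"grip":0.65,"delta_pos":[0,0,0],"twist":0},
])

```text
clock: 5.82
position: [0.5962, 0.113, 0.0185]
ee_rot: [0.699, 0.11, 0.698, -0.11]
contact_force: [0.0, -0.1, 0.4]
width: 0.0556
```

step_arm([
  {"grip":0.65,"delta_pos":[0,0,0.01],"twist":0},
  {"grip":0.65,"delta_pos":[0,0,0.02],"twist":0},
  {"grip":0.65,"delta_pos":[0,0,0.03],"twist":0},
  {"grip":0.65,"delta_pos":[0,0,0.04],"twist":0},
  {"grip":0.65,"delta_pos":[-0.02,0.02,0.03],"twist":0},
  {"grip":0.65,"delta_pos":[-0.025,0.03,0.01],"twist":0},
  {"grip":0.65,"delta_pos":[-0.025,0.03,0],"twist":0},
  {"grip":0.65,"delta_pos":[-0.025,0.03,0],"twist":0},
  {"grip":0.65,"delta_pos":[-0.025,0.03,0],"twist":0},
  {"grip":0.65,"delta_pos":[-0.025,0.03,0],"twist":0},
])

```text
clock: 6.65
position: [0.4499, 0.2841, 0.1596]
ee_rot: [0.699, 0.11, 0.698, -0.11]
contact_force: [1.4, 0.3, -0.9]
width: 0.0555
```

```bash
python3 - <<'E'
from h import *
b=grab('scene');a=grab('top','top5.png');s=manip.get_state();print(s['clock'],s['position'],s['contact_force'])
x=cv2.resize(b['img'][200:330,260:460],None,fx=4,fy=4,interpolation=2)
cv2.imwrite('pics/s5.png',x[:,:,::-1])
E
```

```text
6.75 [0.44688927 0.28654225 0.15938814] [ 0.71683634 -0.00187447  0.03890139]
```

View pics/s5.png

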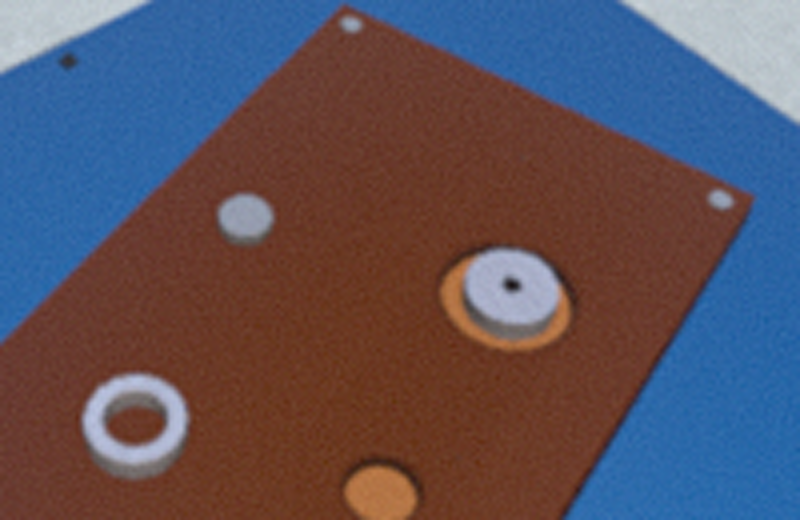

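View pics/top5.png

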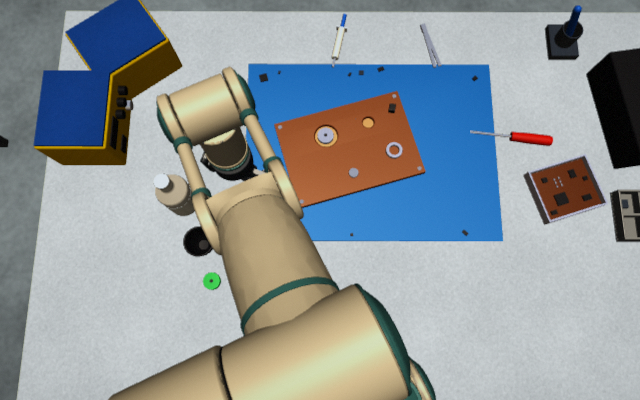

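In the scene crop the sounder sits inside the pocket, dot at (512,285), with pocket floor visible around it. Ring and cell look unchanged in both views. I'll check height, flatness and drift numerically.

```bash
python3 - <<'E'
from meas import *
a=grab('top');b=grab('scene')
def dot(d,c,r):
    g=cv2.cvtColor(d['img'],cv2.COLOR_RGB2GRAY).astype(float);yy,xx=np.mgrid[:400,:640]
    m=np.hypot(xx-c[0],yy-c[1])<r;w=np.clip(np.median(g[m])-25-g,0,None)*m
    return (xx*w).sum()/w.sum(),(yy*w).sum()/w.sum()
pa,pb=dot(a,(325.5,135.5),5),dot(b,(388,271.2),5)
for z in(.019,.023,.027,.031):
    print(z,np.round((ray(a,*pa,z)-ray(b,*pb,z))[:2]*1e3,1),np.round(ray(a,*pa,z)[:2]*1e3,1))
print('rim top',meas(a,(325,135),'grey',.023,14));print('rim scene',meas(b,(388,274),'grey',.023,17))
print('ring',meas(a,(394,150),'grey',.031,18));print('cell',meas(a,(353,173),'grey',.027,12))
print(manip.get_state()['contact_force'])
E
```

```text
0.019 [ 2.9 -0.7] [598.8 113.2]
0.023 [-0.5  2.1] [597.2 113.3]
0.027 [-3.9  4.9] [595.7 113.3]
0.031 [-7.3  7.7] [594.2 113.4]
rim top (array([596.4, 112.9,  41. ]), array([596.2, 113.2]), array([39.5, 40.6]))
rim scene (array([601.2, 109.2,  48.5]), array([599.7, 108.7]), array([39.9, 49.1]))
ring (array([556.2, -52.3,  40.5]), array([556.3, -52.3]), array([39.8, 40.1]))
cell (array([500.1,  46.5,  23.6]), array([500.3,  46.3]), array([21.6, 23.7]))
[ 0.66080282  0.77108355 -0.07695577]
```

The two views agree at a top height of about 22–23 mm, and a seated sounder would be at 23 mm. It is about 1 mm off the pocket centre, with a round outline, so it lies flat. Ring and cell have not moved.

```bash
python3 -c "
from rig import manip
print(manip.sign_off())"
```

```text
the job is handed in; nothing more can be done
None
```

The sounder is in the larger pocket and the job is handed in. I gripped the solid sounder at 20 N and slid it about 108 mm across the plate. I then opened the jaws over the pocket and backed the arm away. That took about 7 s of the 40 s.

- **Seating:** the two camera views agree on a top height of about 22–23 mm, against 23 mm expected for a seated sounder. It lies about 1 mm off the pocket centre, and its outline is round (39.5 × 40.6 mm), so it is flat.
- **Other parts:** the ring moved 0.2 mm at most and the cell not at all, which is within measuring error. The tool was clear, with contact force close to zero.
- **Disagreement:** the scene camera's outline fit put the sounder about 4–5 mm away from the top view's. That outline includes the disc's side wall, as it did before the move, so I relied on the dot seen in both views. There the cameras still differed by about 2 mm, which is the calibration accuracy.

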